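# Close the oil filler of a cylinder head

## Robot

A 6-joint arm with a two-finger parallel gripper is mounted at the origin on the work surface. World frame = base frame: x ahead of the robot, y to its left, z up, the work surface at z = 0. Lengths are in mm, angles in rad, forces in N, time in s.
With the tool pointing down it reaches from about 425 to 950 mm from the base axis. Payload 14.7 kg.
Tool frame: the origin (TCP) lies between the finger pads; the fingertips stand 22 mm ahead of it and the grasp point (between the pads) lies 3 mm ahead of it; x points along the fingers, y is the direction in which the jaws open and shut, and the axes are right-handed (so a half turn about x gives the same grasp; the last joint's range is limited). The gripper opens to 85 mm and grips with 20 to 120 N. Pads are 22 mm wide; open, the fingers measure 114 mm over their backs; the gripper's body (76 mm by 85 mm) begins 54 mm behind the grasp point. The pads swing forward as they close: fully open they stand 13 mm farther back than shut.
Start: joints at [1.208, 0.48, 1.596, -0, 1.065, -0.047], TCP at [201.851, 617.858, 253.297] pointing down, gripper open.
Joint ranges: [-2.75, 2.75], [-0.82, 2.05], [0.23, 2.67], [-1.56, 4.7], [0.09, 2.69], [-2.92, 2.92]. Speed limits (rad/s): [1.89, 1.89, 2.39, 3.01, 3.01, 3.01].

## Interface

Orientations are given as a unit quaternion [w, x, y, z].
In Python, from cell import status, optics, finish_job, nets gives the robot as it stands.
- The arm moves only by the shell command python3 -m jog 'ROWS' [OPENING] [FORCE]. ROWS is a JSON object of lists of equal length, an entry for each row: "offset": the shift along the tool's x, y, z in cm, a list of three; "angular": the turn, a rotation vector about the tool's x, y, z in rad, a list of three. A call has 1 to 12 rows; each row shifts and turns the commanded pose from where the row before left it, along the tool's axes as they then stand; what a row does not reach is not made up. A row lasts 1/12 s, in which the tool goes at most 41.7 mm and 7.16 degrees, less where a joint would pass 70% of its speed; a pose out of reach is approached as far as the arm can. A call with a gripper value outside its range is refused whole. OPENING is the closure, from 0 (fully open) to 1 (shut), set as the call begins (- or left out, the last holds). The fingers move at their own pace and stop on an object; FORCE is the grip in N (left out, the last holds). Time passes only in rows, so rows that do not move let the fingers close. It gives the time, the measured TCP pose, the force and the opening at its end, in the units of the state.
- status.get_obs(): the state, without advancing time (a new reading comes with each control period).
- optics.get_image(name): name is "scene" or "side" or "wrist"; returns (picture, depth): 480x640x3 uint8, blue, green, red; 480x640 float32, mm along the optical axis (not along the pixel's ray), 0 where there is no reading.
- optics.calibration(name): a dict with "vertical_fov" (degrees; the focal length in pixels is half the picture's height over the tangent of half this angle, whatever the lens; pixels are square), "cx", "cy" (the principal point, pixels), "rvec" (rotation vector, rad) and "tvec" (3), from world to camera coordinates, as OpenCV has them. Camera axes: x right, y down, z forward; pixel columns grow to the right and rows downward; lengths in mm; the calibration is good to about 2 mm. A picture is of the moment at which its call begins: read the wrist's pose just before it. calibration takes no time and is no camera call; for the wrist camera it gives the pose at the moment of the call.
- finish_job(): hands the job in, once; it reports no verdict.
Trained networks look in the newest picture that a camera, given by its name, has taken for a name from the list of things; names that differ only in an ending like _2 or _b are one class to them, and where a whole thing is asked for, a point or a joint stands for the part that bears it (a point fixed in the world has none). Each returns a list of dicts, best first, with "confidence" (0 to 1); they miss things now and then, are a little off and sometimes report something else, mostly with a low value. They report only what shows in the picture. A call takes as long as a camera call. They do not tell look-alikes from the thing itself.
- nets.spot_in(camera, query): "pixel" ([row, column] in pixels, amid what is visible of it).
- nets.landmark_of(camera, query): "pixel" ([row, column] in pixels: a listed point, or the origin of a listed thing).
The state is a dict: "clock": time; "joint_positions": joint angles; "joint_velocities": joint speeds; "effort": joint torques, N m; "position": TCP position; "tool_rot": TCP orientation; "force": force on the tool from outside, world axes, zero at the start; "ft_torque": the same for the moment, N m; "opening": finger opening in mm.
Only numpy, scipy, OpenCV 4.12 (cv2) and the standard library are available. Lean on these libraries where they do the work, as an engineer would, in place of code of your own. Each camera call takes 0.05 s, during which the arm holds its last target. There are 200 camera calls.

## Task

Close the oil filler of the cylinder head on the bench so that no dirt gets in: take the oil cap (the one with the straight finger grip across its top) out of the parts block, feel its cross bar down through the slot in the filler neck, press it down gently against its spring and give it a quarter turn clockwise until it clicks up into its catch, then let go. Do not force it, and leave the other cap, the oil jug and the plug socket where they are.

Things in the scene. Friction and masses are not known exactly. Their poses are not given: they have to be found in the camera images.
- cap: The oil cap: round black head 64 mm across, 12 mm tall, a straight finger grip on top, below it a sprung sealing disc, a stem and a cross bar. Origin on its axis at the underside of the head, z up, x along grip and bar. Weighs about 0.12 kg. It starts in one of the two bores of the parts block, at any yaw, its disc on the block's top (origin 43 mm above the bench).
- cap_grip (a point): Middle of the cap's finger grip, 24 mm above the cap's origin. The grip is a flat black fin, 52 mm long (x), 12 mm wide (y), 24 mm tall, standing on the head from 12 to 36 mm above the cap's origin.
- cap_bar (a point): Middle of the cap's steel cross bar, 15 mm below the cap's origin: 44 mm long, parallel to the grip (x), 12 mm wide (y), 8 mm thick, on a stem 13 mm across. It is the T-head that goes through the slot.
- cap_seal (a point): Middle of the underside of the cap's sprung sealing disc when free, 8 mm below the cap's origin. The disc is 58 mm across; it slides up to 8 mm, to flush with the head, against 4 N at first and 2 N more per mm (20 N when flush; beyond that it is rigid).
- filler (a point): Centre of the filler's mouth, on the top face of the steel plate that closes the neck, 212 mm above the bench; z up, x across the cylinder head, y along it. The plate has a straight slot 50 by 15 mm centred here. The plate was pressed in by hand: the slot runs along x only to within 0.6 rad (35 degrees) either way. That angle is not measured: feel or look for it.
- neck_under (a point): Underside of that plate, on the axis, 8 mm below the mouth. Once the bar is wholly below it (cap origin 3 mm or less above the mouth) it can turn, only clockwise seen from above, to a firm stop 90 to 95 degrees on from the slot. There a catch, a groove 3 mm deep in the underside, crosses the slot: let up, the spring lifts the bar into it and the cap stays locked, origin 6 mm above the mouth.
- neck (a point): Middle of the foot of the aluminium filler neck, 70 mm across, 31 mm tall, on the rocker cover. Cap origin above the mouth: 19 mm with the bar resting on the plate; 8 mm with the bar through the slot and the seal just touching; 0 when pressed to the limit. All the contact forces between cap and cylinder head together must stay below 60 N.
- head: The cylinder head with rocker cover, fixed on two wooden battens: 180 mm (x) by 350 mm (y), origin under its centre on the bench, z up; rocker cover's top 181 mm above the bench. The filler neck stands at y = -85 mm; two cam sprockets stand 14 mm out of the +y end.
- block: The wooden parts block, fixed: 200 mm (x) by 95 mm (y), 35 mm tall, origin under its centre, two round bores 50 mm across at x = -50 and +50 mm.
- coolant_cap: The other cap, not to be used: round lobed head 64 mm across, 26 mm tall, no straight grip; it sits in the other bore. Origin on its axis at the underside of its head, at the block's top.
- oil_jug: A grey oil jug with a black screw cap, 60 by 95 mm, 204 mm tall, standing loose beyond the work; origin under its centre.
- plug_socket: A steel spark plug socket, 23 mm across, 67 mm tall, standing loose between the cylinder head and the block; origin at its foot.
There are look-alikes about, which are no part of the job. What is meant by the block is not red, and is the smaller of those in its own colour.

How it is judged:
By the outcome, as a careful person would: the job done as asked, in the order asked, and still so for the second after the job is handed in, with the robot touching nothing.
It also fails if it takes over 72 s, if anything falls off the work surface, if the arm or the gripper's body presses on something with over 40 N, if the wrist force passes 120 N, or if a joint passes its speed limit or range.

## Working session

There is one attempt and no reset: what is moved stays moved. The work goes in short steps, Python scripts to look and compute and a shell command to move; the robot and the scene stay as the last step left them, time stands still between calls to the robot, and variables do not carry over. Pictures are saved under pics/ and viewed, about 8 in all and at most 12, crops included, and the job is handed in when it is done.

```bash
ls; mkdir -p pics
cat > h.py <<'E'
import numpy as np, cv2
from scipy.spatial.transform import Rotation as R
from cell import status, optics, nets
def cam(n):
    c=optics.calibration(n); f=240/np.tan(np.radians(c["vertical_fov"])/2)
    return c,f,R.from_rotvec(np.ravel(c["rvec"])).as_matrix(),np.ravel(c["tvec"])
def at_z(n,px,z):   # pixel [row,col] -> world on plane z
    c,f,Rm,t=cam(n); d=Rm.T@np.array([(px[1]-c["cx"])/f,(px[0]-c["cy"])/f,1]); o=-Rm.T@t
    return o+d*(z-o[2])/d[2]
def at_d(n,px,dep):
    c,f,Rm,t=cam(n); p=np.array([(px[1]-c["cx"])/f,(px[0]-c["cy"])/f,1])*dep
    return Rm.T@(p-t)
def pix(n,P):
    c,f,Rm,t=cam(n); p=Rm@np.array(P)+t
    return [p[1]/p[2]*f+c["cy"],p[0]/p[2]*f+c["cx"]]
def dmed(d,px,r=2):
    a=d[int(px[0])-r:int(px[0])+r+1,int(px[1])-r:int(px[1])+r+1]; a=a[a>0]
    return float(np.median(a)) if a.size else 0
E
python3 - <<'E'
from h import *
np.set_printoptions(precision=1,suppress=True)
for n in ["scene","side"]:
    im,d=optics.get_image(n); cv2.imwrite(f"pics/{n}0.png",im); np.save(n+"0d.npy",d)
    print(n,{k:np.round(v,3).tolist() for k,v in optics.calibration(n).items()})
    for q in ["cap","cap_grip","filler","block","coolant_cap","head","oil_jug","plug_socket"]:
        for r in nets.landmark_of(n,q)[:3]:
            p=r["pixel"]; print(q,np.round(p),round(r["confidence"],2),at_d(n,p,dmed(d,p)))
print(status.get_obs())
E
```

```text
pics
scene {'vertical_fov': 56.737, 'cx': 313.563, 'cy': 238.561, 'rvec': [2.225, 1.372, -0.423], 'tvec': [-374.138, -230.994, 1212.173]}
cap [222. 368.] 0.83 [468.4 322.1  62.5]
cap_grip [211. 370.] 0.73 [454.9 333.9  78.4]
filler [356. 141.] 0.89 [ 607.2 -190.6  189.1]
block [217. 477.] 0.87 [555.8 569.   34.9]
block [363. 145.] 0.73 [ 620.9 -187.3  189.5]
block [159. 337.] 0.6 [257.6 357.7  49.1]
coolant_cap [254. 393.] 0.65 [566.1 328.6  60.1]
head [364. 212.] 0.95 [665.4 -94.6 179.5]
head [371. 393.] 0.59 [793.6 173.  124.3]
oil_jug [370. 395.] 0.62 [795.9 174.3 135.5]
plug_socket [254. 300.] 0.47 [455.9 157.3  27.1]
side {'vertical_fov': 45.809, 'cx': 329.37, 'cy': 230.91, 'rvec': [2.125, -0.509, 0.253], 'tvec': [-349.111, 353.991, 982.715]}
cap [244. 290.] 0.96 [444.7 316.2  56.3]
cap [251. 312.] 0.62 [490.2 293.6  36.2]
cap_grip [237. 292.] 0.67 [453.9 319.5  71.9]
filler [303. 499.] 0.72 [ 609.9 -195.2  210.4]
block [252. 310.] 0.91 [485.  293.8  35.8]
block [274. 195.] 0.87 [216.5 320.5  49.2]
block [198. 289.] 0.66 [539.6 546.3  33.5]
coolant_cap [233. 326.] 0.91 [542.5 318.8  57.8]
coolant_cap [301. 498.] 0.52 [ 630.6 -172.2  188.6]
head [356. 446.] 0.71 [ 524.8 -182.5  114.8]
oil_jug [249. 425.] 0.89 [609.9  14.3 183.4]
oil_jug [357. 446.] 0.17 [ 524.8 -181.1  111.1]
oil_jug [234. 330.] 0.16 [549.8 313.3  54.7]
plug_socket [307. 318.] 0.76 [433.8 143.1   1.6]
{'clock': 0.9, 'joint_positions': array([ 1.2,  0.5,  1.6,  0. ,  1.1, -0. ]), 'joint_velocities': array([-0.,  0.,  0., -0., -0., -0.]), 'effort': array([ -0. , -95. , -43.1,  -0. ,   0. ,  -0. ]), 'position': array([201.8, 617.9, 253.3]), 'tool_rot': array([ 0.7,  0.1,  0.7, -0.1]), 'force': array([ 0.8,  0.4, -0.6]), 'ft_torque': array([-0.,  0.,  0.]), 'opening': 85.63538379224207}
```

View pics/scene0.png

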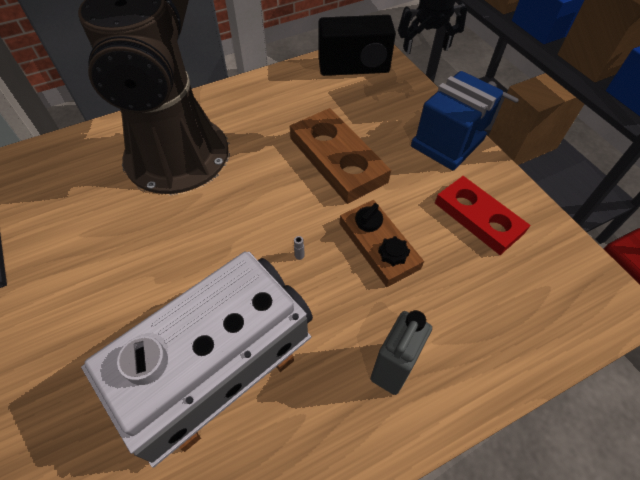

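View pics/side0.png

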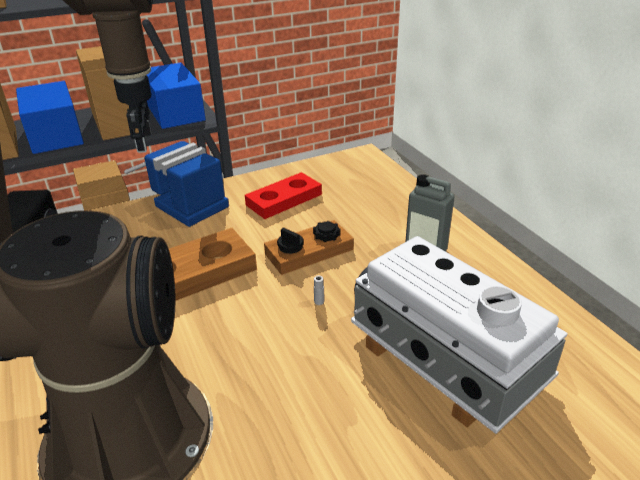

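The pictures show:
- **Small wooden block:** scene (243,381), side (250,310). It holds the oil cap with the straight fin at scene (213,370) and the lobed coolant cap at scene (250,394).
- **Look-alikes:** an empty, larger wooden block at scene (155,340) and a red block at (213,481). The block meant is the smaller wooden one.
- **Filler:** scene (357,141).

I'll go above the cap and use the wrist camera as the enlarged view.

```bash
cat >> h.py <<'E'
def pose():
    o=status.get_obs(); q=o["tool_rot"]; return np.array(o["position"]),R.from_quat([q[1],q[2],q[3],q[0]]),o
def goto(P,yaw=None):
    """tool-axis shift (cm) to TCP target P, and turn (tool axes) to point down with tool y at world heading yaw (mod pi)"""
    p,Ro,o=pose(); off=Ro.as_matrix().T@(np.array(P)-p)/10
    y=Ro.as_matrix()[:,1]; cur=np.arctan2(y[1],y[0]); out={"off_cm":np.round(off,3).tolist(),"cur_yaw":round(float(cur),4),"j6":round(float(o["joint_positions"][5]),3)}
    if yaw is not None:
        d=(yaw-cur+np.pi/2)%np.pi-np.pi/2; z=[0,0,-1]; ym=[np.cos(cur+d),np.sin(cur+d),0]
        T=R.from_matrix(np.column_stack([z,ym,np.cross(z,ym)])); out["rot"]=np.round((Ro.inv()*T).as_rotvec(),4).tolist()
    print(out)
E
python3 - <<'E'
from h import *
np.set_printoptions(precision=3,suppress=True)
p,Ro,o=pose(); print(p,"\n",Ro.as_matrix())
c,f,Rm,t=cam("wrist"); print("camera pos",-Rm.T@t,"fwd",Rm[2],"right",Rm[0],f)
print("cam in tool",Ro.as_matrix().T@(-Rm.T@t-p))
goto([455,325,290])
E
```

```text
[201.815 617.856 253.312] 
 [[-0.     0.311  0.951]
 [ 0.     0.951 -0.311]
 [-1.     0.    -0.   ]]
camera pos [136.605 639.323 373.893] fwd [ 0.258 -0.085 -0.962] right [ 0.31   0.951 -0.001] 392.02210520655507
cam in tool [-120.58     0.156  -68.654]
{'off_cm': [-3.67, -19.975, 33.161], 'cur_yaw': 1.255, 'j6': -0.047}
```

```bash
python3 -m jog '{"offset":[[-0.3,-1.66,2.76],[-0.3,-1.66,2.76],[-0.3,-1.66,2.76],[-0.3,-1.66,2.76],[-0.3,-1.66,2.76],[-0.3,-1.66,2.76],[-0.3,-1.66,2.76],[-0.3,-1.66,2.76],[-0.3,-1.66,2.76],[-0.3,-1.66,2.76],[-0.3,-1.66,2.76],[-0.3,-1.66,2.76]],"angular":[[0,0,0],[0,0,0],[0,0,0],[0,0,0],[0,0,0],[0,0,0],[0,0,0],[0,0,0],[0,0,0],[0,0,0],[0,0,0],[0,0,0]]}' 0 60
python3 - <<'E'
from h import *
np.set_printoptions(precision=1,suppress=True)
im,d=optics.get_image("wrist"); cv2.imwrite("pics/w1.png",im); np.save("w1d.npy",d)
print(pose()[0],pose()[2]["joint_velocities"])
for q in ["cap","cap_grip","coolant_cap"]:
    for r in nets.landmark_of("wrist",q)[:2]:
        p=r["pixel"]; print(q,np.round(p),round(r["confidence"],2),at_d("wrist",p,dmed(d,p)))
# fin top: depth points with world z 72..82
c,f,Rm,t=cam("wrist"); v,u=np.nonzero(d>0); D=d[v,u]
W=((np.column_stack([(u-c["cx"])/f,(v-c["cy"])/f,np.ones_like(D)])*D[:,None])-t)@Rm
m=(abs(W[:,2]-79)<4)&(np.hypot(W[:,0]-460,W[:,1]-325)<60); Q=W[m]
print(m.sum(),np.median(Q,0),Q.mean(0)); (ctr,sz,a)=cv2.minAreaRect(Q[:,:2].astype(np.float32)); print(ctr,sz,a)
w,V=np.linalg.eigh(np.cov(Q[:,:2].T)); print("long axis yaw",np.arctan2(V[1,1],V[0,1]))
E
```

```text
clock: 1.9
position: [455.7, 324.3, 289.6]
tool_rot: [0.698, 0.111, 0.698, -0.111]
force: [0.7, 0.0, 0.1]
opening: 85.5
[459.1 321.  290.2] [ 0.1 -0.   0.   0.  -0.   0.1]
cap [192. 329.] 0.63 [448.7 335.2  77.6]
cap_grip [197. 331.] 0.94 [451.8 337.3  79.2]
coolant_cap [285. 363.] 0.61 [544.4 340.6  60.7]
836 [451.8 336.1  78.5] [451.8 336.   78.4]
(452.32366943359375, 335.7202453613281) (12.336763381958008, 51.534095764160156) 24.232248306274414
long axis yaw 1.9931727963100427
```

View pics/w1.png

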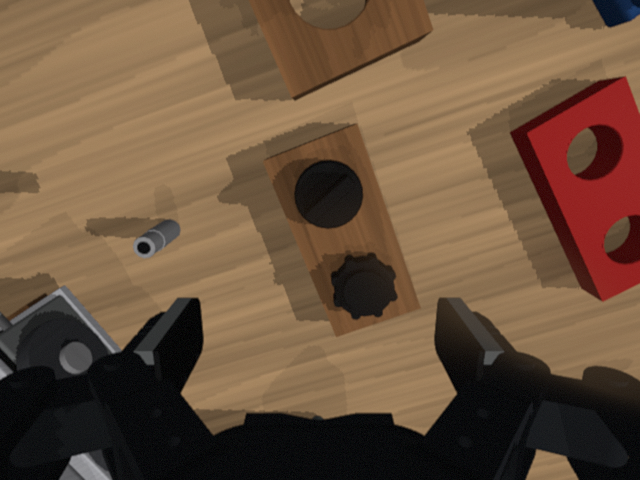

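The wrist view confirms it. The oil cap with the straight fin is at (194,328), and its fin measures 12.3 x 51.5 mm with its top at z≈78.5. The lobed cap is at (286,365), and the red and large wooden blocks are clearly separate. That picture was taken just before the arm settled, so I'll move above the cap, line up and re-measure.

Run:
```python
from h import *
goto([452,336,190],0.4226)
```

```text
{'off_cm': [9.939, 0.937, -0.653], 'cur_yaw': 1.2529, 'j6': -0.687, 'rot': [0.8303, -0.0001, -0.0002]}
```

```bash
python3 -m jog '{"offset":[[1.2,0.94,-0.65],[1.25,0,0],[1.25,0,0],[1.25,0,0],[1.25,0,0],[1.25,0,0],[1.25,0,0],[1.25,0,0],[0,0,0],[0,0,0],[0,0,0]],"angular":[[0,0,0],[0.104,0,0],[0.104,0,0],[0.104,0,0],[0.104,0,0],[0.104,0,0],[0.104,0,0],[0.104,0,0],[0.102,0,0],[0,0,0],[0,0,0]]}' 0.4 60
cat >> h.py <<'E'
def cloud(n,d):
    c,f,Rm,t=cam(n); v,u=np.nonzero(d>0); D=d[v,u]
    return ((np.column_stack([(u-c["cx"])/f,(v-c["cy"])/f,np.ones_like(D)])*D[:,None])-t)@Rm,v,u
E
python3 - <<'E'
from h import *
np.set_printoptions(precision=2,suppress=True)
print(pose()[0],pose()[2]["joint_velocities"])
im,d=optics.get_image("wrist"); cv2.imwrite("pics/w2.png",im)
W,v,u=cloud("wrist",d)
m=(abs(W[:,2]-79)<4)&(np.hypot(W[:,0]-452,W[:,1]-336)<40); Q=W[m]
print(m.sum(),np.median(Q,0)); (ctr,sz,a)=cv2.minAreaRect(Q[:,:2].astype(np.float32)); print(ctr,sz,a)
w,V=np.linalg.eigh(np.cov(Q[:,:2].T)); y=np.arctan2(V[1,1],V[0,1])%np.pi; print("long axis yaw",y,Q.mean(0))
goto([ctr[0],ctr[1],80],y-np.pi/2)
E
```

```text
clock: 3.02
position: [450.6, 337.7, 189.2]
tool_rot: [0.595, 0.382, 0.595, -0.382]
force: [0.6, -0.8, 0.4]
opening: 51.3
[450.56 337.68 189.24] [-0.01 -0.01 -0.01 -0.    0.   -0.03]
1533 [452.72 336.57  79.13]
(453.5615234375, 335.2764892578125) (11.68886947631836, 51.527381896972656) 24.43466567993164
long axis yaw 1.9971109006657841 [452.88 336.36  79.05]
{'off_cm': [10.96, 0.147, 0.321], 'cur_yaw': 0.4301, 'j6': 0.159, 'rot': [0.0038, -0.0001, 0.0001]}
```

```bash
python3 -m jog '{"offset":[[1.0,0.13,0.27],[1.6,0,0],[1.6,0,0],[1.6,0,0],[1.6,0,0],[1.6,0,0],[1.0,0,0],[0.6,0,0],[0.3,0,0],[0,0,0],[0,0,0]],"angular":[[0.004,0,0],[0,0,0],[0,0,0],[0,0,0],[0,0,0],[0,0,0],[0,0,0],[0,0,0],[0,0,0],[0,0,0],[0,0,0]]}'
python3 -m jog '{"offset":[[0,0,0],[0,0,0],[0,0,0],[0,0,0],[0,0,0],[0,0,0],[0,0,0],[0,0,0]],"angular":[[0,0,0],[0,0,0],[0,0,0],[0,0,0],[0,0,0],[0,0,0],[0,0,0],[0,0,0]]}' 1 70
python3 -c "
from h import *
print(pose()[0],pose()[2]['ft_torque'])"
```

```text
clock: 3.98
position: [454.1, 334.9, 81.2]
tool_rot: [0.594, 0.385, 0.593, -0.384]
force: [-0.5, -0.3, 0.3]
opening: 51.3
clock: 4.65
position: [454.1, 334.8, 80.9]
tool_rot: [0.594, 0.385, 0.593, -0.384]
force: [0.7, 0.5, 4.2]
opening: 10.1
[454.05235302 334.81608695  80.94810935] [ 0.07649344 -0.03512027 -0.02127756]
```

```bash
python3 -m jog '{"offset":[[-0.5,0,0],[-1.5,0,0],[-3,0,0],[-3,0,0],[-3,0,0],[-3,0,0],[-3,0,0],[-3,0,0],[-3,0,0],[-2,0,0],[0,0,0]],"angular":[[0,0,0],[0,0,0],[0,0,0],[0,0,0],[0,0,0],[0,0,0],[0,0,0],[0,0,0],[0,0,0],[0,0,0],[0,0,0]]}'
python3 - <<'E'
from h import *
print(pose()[2]["force"]); goto([678,-193,330],1.57)
E
```

```text
clock: 5.57
position: [455.0, 335.5, 335.4]
tool_rot: [0.594, 0.386, 0.593, -0.383]
force: [1.4, -0.2, -1.1]
opening: 10.6
[ 1.44956296 -0.21030395 -1.07447152]
{'off_cm': [0.475, -1.253, 57.346], 'cur_yaw': 0.4211, 'j6': 0.161, 'rot': [-1.1489, 0.0026, -0.0058]}
```

```bash
python3 -m jog '{"offset":[[0,0,1.5],[0,0,3],[0,0,3.3],[0,0,3.3],[0,0,3.3],[0,0,3.3],[0,0,3.3],[0,0,3.3],[0,0,3.3],[0,0,3.3],[0,0,3.3],[0,0,3.3]],"angular":[[0,0,0],[0,0,0],[0,0,0],[0,0,0],[0,0,0],[0,0,0],[0,0,0],[0,0,0],[0,0,0],[0,0,0],[0,0,0],[0,0,0]]}'
python3 -m jog '{"offset":[[0,0,3.3],[0,0,3.3],[0,0,3.3],[0,0,3.3],[0,0,3.3],[0,0,2.2],[0,-1.2,1.0],[0,0,0],[0,0,0],[0,0,0],[0,0,0],[0,0,0]],"angular":[[0,0,0],[0,0,0],[0,0,0],[0,0,0],[0,0,0],[0,0,0],[0,0,0],[-0.115,0,0],[-0.115,0,0],[-0.115,0,0],[-0.115,0,0],[-0.115,0,0]]}'
python3 -m jog '{"offset":[[0,0,0],[0,0,0],[0,0,0],[0,0,0],[0,0,0],[0,0,0],[0,0,0],[0,0,0]],"angular":[[-0.115,0,0],[-0.115,0,0],[-0.115,0,0],[-0.115,0,0],[-0.115,0,0],[0,0,0],[0,0,0],[0,0,0]]}'
cat > m.py <<'E'
from h import *
import sys
np.set_printoptions(precision=2,suppress=True)
o=pose(); print(o[0],o[2]["joint_velocities"])
im,d=optics.get_image("wrist"); cv2.imwrite(f"pics/{sys.argv[1]}.png",im); np.save(f"{sys.argv[1]}d.npy",d)
for r in nets.landmark_of("wrist","filler")[:2]:
    p=r["pixel"]; print("filler",np.round(p),round(r["confidence"],2),at_z("wrist",p,212))
W,v,u=cloud("wrist",d); c=at_z("wrist",p,212)
m=(abs(W[:,2]-212)<4)&(np.hypot(W[:,0]-c[0],W[:,1]-c[1])<45); Q=W[m][:,:2]
(cc,rr)=cv2.minEnclosingCircle(Q.astype(np.float32)); print("neck top circle",cc,rr,"z",np.median(W[m][:,2]),m.sum())
# raster in plane z=212, slot = not-plate region inside
g=0.5; N=160; img=np.zeros((N,N),np.uint8)
px=np.array([pix("wrist",[cc[0]+(i-N/2)*g,cc[1]+(j-N/2)*g,212]) for j in range(N) for i in range(N)]).reshape(N,N,2).astype(np.float32)
rec=cv2.remap(im,px[...,1],px[...,0],cv2.INTER_LINEAR); cv2.imwrite(f"pics/{sys.argv[1]}r.png",cv2.resize(rec,(480,480)))
D=cv2.remap(d,px[...,1],px[...,0],cv2.INTER_NEAREST)
_,f,Rm,t=cam("wrist"); exp=np.array([(Rm@np.array([cc[0]+(i-N/2)*g,cc[1]+(j-N/2)*g,212])+t)[2] for j in range(N) for i in range(N)]).reshape(N,N)
ii,jj=np.meshgrid(range(N),range(N)); rad=np.hypot(ii-N/2,jj-N/2)*g
dark=cv2.cvtColor(rec,cv2.COLOR_BGR2GRAY)
for nm,mask in (("depth",((D-exp)>5)&(rad<29)),("dark",(dark<60)&(rad<29))):
    k=cv2.morphologyEx(mask.astype(np.uint8),cv2.MORPH_OPEN,np.ones((5,5)))
    n,l,s,ce=cv2.connectedComponentsWithStats(k)
    if n<2: continue
    b=1+np.argmax(s[1:,4]); pts=np.column_stack(np.nonzero(l==b)[::-1]).astype(np.float32)*g+np.array([cc[0]-N/2*g,cc[1]-N/2*g],np.float32)
    (c2,sz,a)=cv2.minAreaRect(pts); w,V=np.linalg.eigh(np.cov(pts.T)); print(nm,c2,sz,a,"yaw",np.arctan(V[1,1]/V[0,1]),"mean",pts.mean(0))
E
python3 m.py w3
```

```text
clock: 6.57
position: [606.9, -9.2, 329.9]
tool_rot: [0.593, 0.384, 0.594, -0.385]
force: [1.3, 0.5, -0.4]
opening: 10.4
clock: 7.57
position: [675.6, -191.9, 330.0]
tool_rot: [0.678, 0.199, 0.679, -0.198]
force: [0.8, -0.4, -0.6]
opening: 10.5
clock: 8.23
position: [676.2, -192.1, 330.5]
tool_rot: [0.707, 0.001, 0.707, -0.001]
force: [-1.0, 0.2, -1.2]
opening: 10.1
[ 676.24 -192.06  330.5 ] [-0.    0.   -0.01  0.    0.   -0.01]
filler [142. 328.] 0.77 [ 618.19 -186.36  212.  ]
neck top circle (617.7645874023438, -187.94760131835938) 35.034156799316406 z 211.92144151812465 8672Traceback (most recent call last):
  File "m.py", line 13, in <module>
    px=np.array([pix("wrist",[cc[0]+(i-N/2)*g,cc[1]+(j-N/2)*g,212]) for j in range(N) for i in range(N)]).reshape(N,N,2).astype(np.float32)
                 ~~~^^^^^^^^^^^^^^^^^^^^^^^^^^^^^^^^^^^^^^^^^^^^^^^
  File "h.py", line 14, in pix
    c,f,Rm,t=cam(n); p=Rm@np.array(P)+t
             ~~~^^^
  File "h.py", line 5, in cam
    c=optics.calibration(n); f=240/np.tan(np.radians(c["vertical_fov"])/2)
ValueError: time passes only in moves, steps and waits
```

```bash
python3 - <<'E'
s=open('m.py').read()
a=s.index("px=np.array"); b=s.index("rec=cv2")
s=s[:a]+'''C,f,Rm,t=cam("wrist"); ii,jj=np.meshgrid(np.arange(N),np.arange(N))
X=np.stack([cc[0]+(ii-N/2)*g,cc[1]+(jj-N/2)*g,np.full((N,N),212.)],-1)@Rm.T+t; exp=X[...,2]
px=np.stack([X[...,1]/exp*f+C["cy"],X[...,0]/exp*f+C["cx"]],-1).astype(np.float32)
'''+s[b:]
a=s.index("_,f,Rm,t"); b=s.index("rad=np.hypot")
s=s[:a]+s[b:]
open('m.py','w').write(s)
E
python3 m.py w4
python3 -c "
import cv2,numpy as np
a=cv2.imread('pics/w4.png');b=cv2.imread('pics/w4r.png');cv2.imwrite('pics/w4c.png',np.hstack([cv2.resize(a,(500,375)),cv2.resize(b,(300,375))]))"
```

```text
[ 676.41 -192.16  330.63] [-0.   -0.   -0.   -0.    0.   -0.01]
filler [142. 327.] 0.67 [ 618.29 -187.39  212.  ]
neck top circle (617.6298828125, -188.16995239257812) 34.98921585083008 z 211.8352227269943 8692
depth (617.4946899414062, -188.2307891845703) (15.12470531463623, 49.401885986328125) 80.53767395019531 yaw -0.17167484209696868 mean [ 617.69 -188.23]
dark (617.0652465820312, -188.0787811279297) (14.220948219299316, 47.20164489746094) 80.36246490478516 yaw -0.17238270812766462 mean [ 616.95 -188.05]
```

View pics/w4c.png

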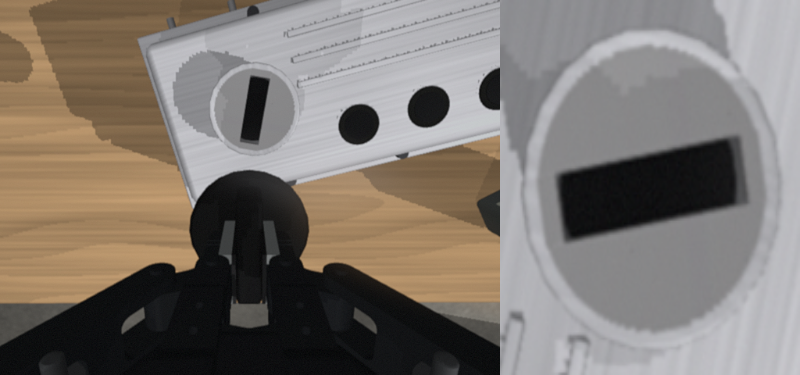

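The left side shows the filler at about (108,254) in the crop, and the cap held straight in the jaws. The rectified view shows a clean slot of 15.1 x 49.4 mm at yaw -0.172, centred at (617.5,-188.2). Next I'll measure where the held cap sits relative to the tool, using the same camera.

Run:
```python
from h import *
from scipy.optimize import least_squares
np.set_printoptions(precision=2,suppress=True)
p,Ro,o=pose(); d=np.load("w4d.npy"); W,v,u=cloud("wrist",d); T=Ro.as_matrix()
L=(W-p)@T      # tool coords
m=(np.hypot(L[:,1],L[:,2])<45)&(L[:,0]>15)&(L[:,0]<35); h,e=np.histogram(L[m,0],bins=np.arange(15,36)); print("tool-x hist",list(zip(e,h)))
top=np.median(L[m&(L[:,2]<-12),0]); Q=L[m&(abs(L[:,0]-top)<3)][:,1:]; print("head top at tool x",top,len(Q))
a=np.degrees(np.arctan2(Q[:,0],-Q[:,1])); B=[]
for k in range(-80,80,4):
    s=Q[(a>=k)&(a<k+4)]
    if len(s)>5: B.append(s[np.argmax(np.hypot(*s.T))])
B=np.array(B); r=least_squares(lambda x:np.hypot(B[:,0]-x[0],B[:,1]-x[1])-x[2],[0,0,32],loss="soft_l1"); print("circle tool y,z,r",r.x)
r=least_squares(lambda x:np.hypot(B[:,0]-x[0],B[:,1]-x[1])-32,[0,0],loss="soft_l1"); print("fixed r",r.x,np.abs(r.fun).max())
F=L[(abs(L[:,1])<12)&(L[:,0]<4)&(L[:,0]>-8)&(L[:,2]<-11)&(L[:,2]>-32)]
print("fin pts",len(F), F[:,2].min() if len(F) else 0, np.median(F,0) if len(F) else 0)
for z in range(-28,-11,3):
    s=F[abs(F[:,2]-z)<1.5]
    if len(s)>3: print(z,s[:,1].min(),s[:,1].max(),s[:,0].min(),s[:,0].max())
```

```text
tool-x hist [(np.int64(15), np.int64(70)), (np.int64(16), np.int64(52)), (np.int64(17), np.int64(51)), (np.int64(18), np.int64(41)), (np.int64(19), np.int64(42)), (np.int64(20), np.int64(22)), (np.int64(21), np.int64(25)), (np.int64(22), np.int64(20)), (np.int64(23), np.int64(22)), (np.int64(24), np.int64(36)), (np.int64(25), np.int64(927)), (np.int64(26), np.int64(3977)), (np.int64(27), np.int64(2080)), (np.int64(28), np.int64(524)), (np.int64(29), np.int64(318)), (np.int64(30), np.int64(112)), (np.int64(31), np.int64(64)), (np.int64(32), np.int64(66)), (np.int64(33), np.int64(60)), (np.int64(34), np.int64(71))]
head top at tool x 26.85060060173401 7845
circle tool y,z,r [ 0.01 -0.48 31.62]
fixed r [0.02 0.  ] 0.48820740041157507
fin pts 1489 -26.53609862155593 [  2.74  -0.15 -18.09]
-25 -5.531751844430455 5.53276544713395 1.1424962855948184 3.999323242836762
-22 -5.910885319542707 5.591219393868266 1.4380337968777577 3.9763730457263855
-19 -5.944511851311753 5.9748723211621435 0.7687630162565021 3.975634226923662
-16 -5.646902010141208 5.64261785625974 1.1745386881378317 3.966665821589031
-13 -5.673111022921066 7.078772003298737 -2.9754518601050863 3.93204466154058
```

Run:
```python
from h import *
goto([617.8,-188.3,282],1.399)
```

```text
{'off_cm': [4.872, 0.386, -5.875], 'cur_yaw': 1.5695, 'j6': -1.889, 'rot': [0.1705, -0.0002, -0.0]}
```

```bash
python3 -m jog '{"offset":[[0,0.13,-1.6],[0,0.13,-1.8],[0,0.13,-1.6],[0.5,0,-0.87],[1.2,0,0],[1.2,0,0],[1.0,0,0],[0.6,0,0],[0.37,0,0],[0,0,0],[0,0,0],[0,0,0]],"angular":[[0,0,0],[0,0,0],[0,0,0],[0,0,0],[0.085,0,0],[0.086,0,0],[0,0,0],[0,0,0],[0,0,0],[0,0,0],[0,0,0],[0,0,0]]}'
python3 - <<'E'
from h import *
goto([617.8,-188.3,262],1.399); print(pose()[2]["force"],pose()[0])
E
```

```text
clock: 9.43
position: [618.3, -188.5, 282.6]
tool_rot: [0.705, 0.06, 0.704, -0.06]
force: [-0.3, -1.2, -1.9]
opening: 10.5
{'off_cm': [2.059, 0.007, -0.054], 'cur_yaw': 1.4008, 'j6': -1.744, 'rot': [0.0018, 0.0007, 0.0001]}
[-0.29289874 -1.19521262 -1.91125721] [ 618.30300684 -188.45370838  282.5912285 ]
```

```bash
python3 -m jog '{"offset":[[0.3,0,-0.05],[0.3,0,0],[0.3,0,0],[0.25,0,0],[0.2,0,0],[0.15,0,0],[0.1,0,0],[0,0,0]],"angular":[[0.0018,0,0],[0,0,0],[0,0,0],[0,0,0],[0,0,0],[0,0,0],[0,0,0],[0,0,0]]}'
python3 -m jog '{"offset":[[0,0,0],[0,0,0]],"angular":[[0,0,0],[0,0,0]]}'
```

```text
clock: 10.1
position: [617.4, -188.3, 265.9]
tool_rot: [0.704, 0.061, 0.705, -0.061]
force: [-0.0, -0.2, -1.8]
opening: 10.1
clock: 10.27
position: [617.5, -188.3, 266.2]
tool_rot: [0.705, 0.061, 0.704, -0.061]
force: [-0.0, -0.2, 0.3]
opening: 10.3
```

The bar is 3 mm into the slot with no contact force. I'll carry on down to where the seal should touch.

```bash
python3 -m jog '{"offset":[[0.15,0,0],[0.2,0,0],[0.2,0,0],[0.15,0,0],[0,0,0],[0,0,0]],"angular":[[0,0,0],[0,0,0],[0,0,0],[0,0,0],[0,0,0],[0,0,0]]}'
python3 -m jog '{"offset":[[0.1,0,0],[0.1,0,0],[0,0,0],[0,0,0]],"angular":[[0,0,0],[0,0,0],[0,0,0],[0,0,0]]}'
python3 -m jog '{"offset":[[0.1,0,0],[0.1,0,0],[0,0,0],[0,0,0]],"angular":[[0,0,0],[0,0,0],[0,0,0],[0,0,0]]}'
```

```text
clock: 10.77
position: [617.4, -188.3, 259.0]
tool_rot: [0.704, 0.061, 0.705, -0.061]
force: [-0.6, 0.6, -1.3]
opening: 10.4
clock: 11.1
position: [617.6, -188.4, 257.5]
tool_rot: [0.705, 0.061, 0.704, -0.061]
force: [-1.5, 0.9, 5.2]
opening: 10.2
clock: 11.43
position: [617.6, -188.3, 255.7]
tool_rot: [0.705, 0.061, 0.704, -0.061]
force: [-3.4, 1.2, 8.6]
opening: 10.4
```

```bash
python3 -m jog '{"offset":[[0.1,0,0],[0.1,0,0],[0.1,0,0],[0.05,0,0],[0,0,0],[0,0,0],[0,0,0]],"angular":[[0,0,0],[0,0,0],[0,0,0],[0,0,0],[0,0,0],[0,0,0],[0,0,0]]}'
python3 -m jog '{"offset":[[0,0,0],[0,0,0],[0,0,0],[0,0,0],[0,0,0]],"angular":[[0.04,0,0],[0.04,0,0],[0.04,0,0],[0,0,0],[0,0,0]]}'
python3 -c "
from h import *
goto([617.8,-188.3,252.2]);print(pose()[2]['ft_torque'])"
```

```text
clock: 12.02
position: [617.6, -188.4, 252.8]
tool_rot: [0.705, 0.061, 0.704, -0.061]
force: [-3.9, 1.9, 14.9]
opening: 10.4
clock: 12.43
position: [618.2, -188.6, 253.0]
tool_rot: [0.7, 0.103, 0.699, -0.103]
force: [-1.2, 1.3, 13.9]
opening: 10.4
{'off_cm': [0.082, 0.016, -0.048], 'cur_yaw': 1.2779, 'j6': -1.621}
[0.06776379 0.26582505 0.02818409]
```

```bash
python3 -m jog '{"offset":[[0.05,0,0],[0,0,0],[0,0,0],[0,0,0],[0,0,0],[0,0,0],[0,0,0],[0,0,0]],"angular":[[0.04,0,0],[0.06,0,0],[0.06,0,0],[0.06,0,0],[0.06,0,0],[0.06,0,0],[0.06,0,0],[0,0,0]]}'
python3 -c "
from h import *
goto([617.6,-188.4,252.2]);print(pose()[2]['ft_torque'])"
```

```text
clock: 13.1
position: [618.5, -188.7, 252.7]
tool_rot: [0.666, 0.241, 0.663, -0.241]
force: [-0.5, 0.1, 15.1]
opening: 10.4
{'off_cm': [0.051, -0.036, -0.092], 'cur_yaw': 0.8741, 'j6': -1.217}
[-0.03759913  0.07643864  0.0156997 ]
```

```bash
python3 -m jog '{"offset":[[0,0,0],[0,0,0],[0,0,0],[0,0,0],[0,0,0],[0,0,0],[0,0,0],[0,0,0],[0,0,0]],"angular":[[0.06,0,0],[0.07,0,0],[0.07,0,0],[0.07,0,0],[0.07,0,0],[0.07,0,0],[0.07,0,0],[0.06,0,0],[0,0,0]]}'
python3 -c "
from h import *
goto([617.6,-188.4,252.2]);print(pose()[2]['ft_torque'])"
```

```text
clock: 13.85
position: [618.5, -188.7, 252.7]
tool_rot: [0.577, 0.41, 0.575, -0.41]
force: [-0.1, 0.5, 15.0]
opening: 10.4
{'off_cm': [0.049, -0.077, -0.06], 'cur_yaw': 0.334, 'j6': -0.677}
[-0.00994248  0.10572424  0.05154885]
```

```bash
python3 -m jog '{"offset":[[0,0,0],[0,0,0],[0,0,0],[0,0,0],[0,0,0],[0,0,0],[0,0,0],[0,0,0],[0,0,0],[0,0,0]],"angular":[[0.06,0,0],[0.07,0,0],[0.07,0,0],[0.07,0,0],[0.07,0,0],[0.06,0,0],[0.05,0,0],[0.03,0,0],[0,0,0],[0,0,0]]}'
python3 -c "
from h import *
goto([617.6,-188.4,252.2]);print(pose()[2]['ft_torque'])"
python3 -m jog '{"offset":[[0,0,0],[0,0,0],[0,0,0],[0,0,0]],"angular":[[0.02,0,0],[0.02,0,0],[0,0,0],[0,0,0]]}'
python3 -c "
from h import *
goto([617.6,-188.4,252.2]);print(pose()[2]['ft_torque'])"
```

```text
clock: 14.68
position: [618.5, -188.7, 252.7]
tool_rot: [0.464, 0.535, 0.462, -0.534]
force: [0.4, 0.5, 13.8]
opening: 10.6
{'off_cm': [0.049, -0.098, -0.018], 'cur_yaw': -0.142, 'j6': -0.201}
[0.04969086 0.09009356 0.0618444 ]
clock: 15.02
position: [618.6, -188.7, 252.7]
tool_rot: [0.454, 0.544, 0.452, -0.543]
force: [0.4, -1.0, 14.7]
opening: 10.1
{'off_cm': [0.049, -0.098, -0.009], 'cur_yaw': -0.1818, 'j6': -0.161}
[0.00504183 0.12679978 0.14713072]
```

```bash
for i in 1; do :; done
python3 -m jog '{"offset":[[0,0,0],[0,0,0],[0,0,0]],"angular":[[0.02,0,0],[0,0,0],[0,0,0]]}'
python3 -c "
from h import *
goto([617.6,-188.4,252.2]);print(pose()[2]['ft_torque'])"
python3 -m jog '{"offset":[[0,0,0],[0,0,0],[0,0,0]],"angular":[[0.02,0,0],[0,0,0],[0,0,0]]}'
python3 -c "
from h import *
goto([617.6,-188.4,252.2]);print(pose()[2]['ft_torque'])"
```

```text
clock: 15.27
position: [618.5, -188.7, 252.7]
tool_rot: [0.448, 0.548, 0.446, -0.547]
force: [-1.4, 0.0, 14.6]
opening: 10.9
{'off_cm': [0.05, -0.098, -0.01], 'cur_yaw': -0.2018, 'j6': -0.141}
[0.07108585 0.05863891 0.10569741]
clock: 15.52
position: [618.5, -188.7, 252.7]
tool_rot: [0.443, 0.553, 0.441, -0.552]
force: [-0.7, -0.5, 15.1]
opening: 10.5
{'off_cm': [0.05, -0.09, -0.007], 'cur_yaw': -0.2218, 'j6': -0.121}
[0.06788306 0.1535416  0.1954808 ]
```

```bash
python3 -m jog '{"offset":[[0,0,0],[0,0,0],[0,0,0]],"angular":[[0.02,0,0],[0,0,0],[0,0,0]]}'
python3 -c "
from h import *
goto([617.6,-188.4,252.2]);print(pose()[2]['ft_torque'])"
python3 -m jog '{"offset":[[0,0,0],[0,0,0],[0,0,0]],"angular":[[0.02,0,0],[0,0,0],[0,0,0]]}'
python3 -c "
from h import *
goto([617.6,-188.4,252.2]);print(pose()[2]['ft_torque'])"
```

```text
clock: 15.77
position: [618.2, -188.5, 252.7]
tool_rot: [0.437, 0.557, 0.435, -0.556]
force: [-2.2, 0.6, 15.8]
opening: 10.3
{'off_cm': [0.045, -0.065, 0.002], 'cur_yaw': -0.2416, 'j6': -0.101}
[0.26625446 0.42368969 0.25073782]
clock: 16.02
position: [618.0, -188.4, 252.6]
tool_rot: [0.431, 0.561, 0.43, -0.561]
force: [-4.5, 1.6, 17.1]
opening: 10.3
{'off_cm': [0.042, -0.036, 0.01], 'cur_yaw': -0.2617, 'j6': -0.081}
[0.39314979 0.70708011 0.30920022]
```

The lateral forces show the stop has been reached at about 93° on from the slot. I'll ease back slightly, then let the spring lift the cap.

```bash
python3 -m jog '{"offset":[[0,0,0],[0,0,0],[-0.08,0,0],[-0.08,0,0],[0,0,0],[0,0,0]],"angular":[[-0.02,0,0],[0,0,0],[0,0,0],[0,0,0],[0,0,0],[0,0,0]]}'
python3 -c "
from h import *
goto([617.6,-188.4,252.2]);print(pose()[2]['ft_torque'])"
python3 -m jog '{"offset":[[-0.06,0,0],[-0.06,0,0],[0,0,0],[0,0,0]],"angular":[[0,0,0],[0,0,0],[0,0,0],[0,0,0]]}'
```

```text
clock: 16.52
position: [618.0, -188.4, 253.9]
tool_rot: [0.437, 0.557, 0.436, -0.556]
force: [-1.9, 0.5, 13.2]
opening: 10.1
{'off_cm': [0.17, -0.036, 0.005], 'cur_yaw': -0.2419, 'j6': -0.101}
[ 0.23715295  0.37456327 -0.02128947]
clock: 16.85
position: [618.0, -188.4, 254.9]
tool_rot: [0.436, 0.557, 0.436, -0.556]
force: [-1.7, 2.1, 10.7]
opening: 10.4
```

```bash
python3 -m jog '{"offset":[[-0.06,0,0],[-0.06,0,0],[0,0,0],[0,0,0]],"angular":[[0,0,0],[0,0,0],[0,0,0],[0,0,0]]}'
python3 -m jog '{"offset":[[-0.05,0,0],[-0.05,0,0],[0,0,0],[0,0,0]],"angular":[[0,0,0],[0,0,0],[0,0,0],[0,0,0]]}'
python3 -c "
from h import *
goto([617.6,-188.4,252.2]);print(pose()[2]['ft_torque'])"
```

```text
clock: 17.18
position: [618.0, -188.4, 255.9]
tool_rot: [0.436, 0.557, 0.436, -0.556]
force: [0.2, 1.3, 7.7]
opening: 10.5
clock: 17.52
position: [617.9, -188.4, 256.5]
tool_rot: [0.436, 0.557, 0.436, -0.556]
force: [1.6, 0.5, 5.0]
opening: 10.3
{'off_cm': [0.43, -0.028, 0.012], 'cur_yaw': -0.2418, 'j6': -0.101}
[ 0.12212057 -0.2872201  -0.06673254]
```

```bash
python3 -m jog '{"offset":[[-0.05,0,0],[0,0,0],[0,0,0]],"angular":[[0,0,0],[0,0,0],[0,0,0]]}'
python3 -m jog '{"offset":[[-0.03,0,0],[0,0,0],[0,0,0]],"angular":[[0,0,0],[0,0,0],[0,0,0]]}'
python3 -c "
from h import *
goto([617.6,-188.4,252.2]);print(pose()[2]['ft_torque'])"
```

```text
clock: 17.77
position: [617.9, -188.4, 256.6]
tool_rot: [0.436, 0.557, 0.436, -0.556]
force: [5.4, 0.2, -0.9]
opening: 10.3
clock: 18.02
position: [617.8, -188.4, 256.6]
tool_rot: [0.436, 0.557, 0.436, -0.557]
force: [6.3, 0.1, -3.9]
opening: 10.5
{'off_cm': [0.437, -0.022, 0.01], 'cur_yaw': -0.2418, 'j6': -0.101}
[-0.14867479 -1.13005413 -0.02805537]
```

The position has stopped rising at origin +6 mm while the force turns to a pull, so the bar is caught in the groove. I'll ease off to neutral, release and retreat.

```bash
python3 -m jog '{"offset":[[0.05,0,0],[0,0,0],[0,0,0]],"angular":[[0,0,0],[0,0,0],[0,0,0]]}'
python3 -m jog '{"offset":[[0,0,0],[0,0,0],[0,0,0],[0,0,0],[0,0,0],[0,0,0]],"angular":[[0,0,0],[0,0,0],[0,0,0],[0,0,0],[0,0,0],[0,0,0]]}' 0.4
python3 -m jog '{"offset":[[-0.5,0,0],[-1.5,0,0],[-2,0,0],[-2,0,0],[-2,0,0],[-2,0,0],[-1,0,0],[0,0,0],[0,0,0],[0,0,0]],"angular":[[0,0,0],[0,0,0],[0,0,0],[0,0,0],[0,0,0],[0,0,0],[0,0,0],[0,0,0],[0,0,0],[0,0,0]]}'
python3 - <<'E'
from h import *
np.set_printoptions(precision=2,suppress=True)
p,_,o=pose(); print(p,o["force"])
im,d=optics.get_image("wrist"); cv2.imwrite("pics/end.png",im)
W,v,u=cloud("wrist",d); r=np.hypot(W[:,0]-617.6,W[:,1]+188.3)
m=(abs(W[:,2]-254)<4)&(r<40); Q=W[m]; print("fin",m.sum(),np.median(Q,0),cv2.minAreaRect(Q[:,:2].astype(np.float32)))
m=(abs(W[:,2]-230)<7)&(r<45); Q=W[m]; c=cv2.minEnclosingCircle(Q[:,:2].astype(np.float32)); print("head top z (expect 230)",np.median(Q[:,2]),c)
A=np.column_stack([Q[:,:2]-Q[:,:2].mean(0),np.ones(len(Q))]); print("tilt",np.linalg.lstsq(A,Q[:,2],rcond=None)[0])
E
```

```text
clock: 18.27
position: [617.8, -188.4, 256.5]
tool_rot: [0.436, 0.557, 0.436, -0.556]
force: [5.2, -0.6, 1.5]
opening: 10.2
clock: 18.77
position: [617.3, -188.3, 256.3]
tool_rot: [-0.436, -0.557, -0.436, 0.557]
force: [-0.6, -0.2, -0.6]
opening: 51.0
clock: 19.6
position: [617.0, -188.2, 365.1]
tool_rot: [-0.436, -0.556, -0.437, 0.557]
force: [-0.4, 0.2, -0.3]
opening: 51.1
[ 617.   -188.17  365.14] [-0.43  0.17 -0.34]
fin 1562 [ 618.6  -186.04  253.62] ((618.489013671875, -187.50350952148438), (51.76570129394531, 11.833603858947754), 75.91029357910156)
head top z (expect 230) 229.67219191461635 ((618.3784790039062, -187.86512756347656), 32.02122116088867)
tilt [ -0.    -0.01 229.56]
```

View pics/end.png

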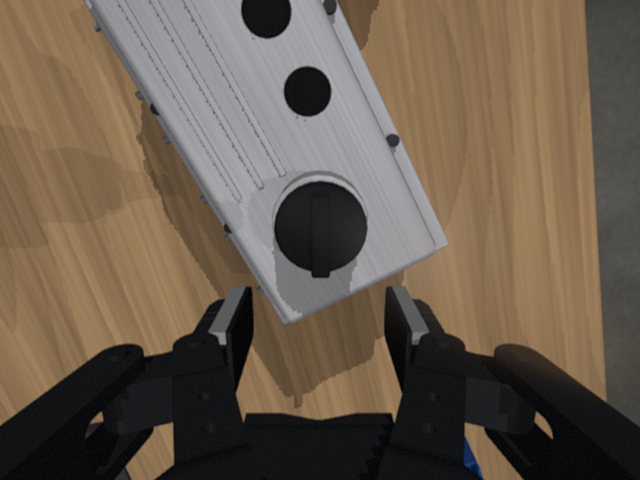

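The picture shows the cap seated on the neck at (226,320), level, with the gripper clear. Head top is at z 229.6 (230 expected when locked) and the fin is 94° clockwise of the slot. Handing in.

```bash
python3 -c "
from cell import finish_job; print(finish_job())"
```

```text
the job is handed in; nothing more can be done
None
```

The oil filler is closed: the oil cap is locked in the neck and the job is handed in at about 20 s of the 72 s allowed.

**What I did**
- I took the finned oil cap out of the smaller wooden block.
- I found the slot with the wrist camera: 15.1 x 49.4 mm, at yaw −0.172 rad.
- I lowered the bar through the slot without any contact force, then pressed the cap down against its spring. The highest force I read was about 18 N.
- I turned it clockwise to the stop, eased back about 1°, let the spring lift it into the catch and let go.

**Last checks**
- **Catch:** before letting go, a light upward pull of about 4 N did not move the cap.
- **Height and level:** after I moved away, the head top was at z = 229.6 mm, where 230 is expected when locked. The cap was level.
- **Turn:** the grip sat about 94° clockwise of the slot.
- **Contact:** the robot was touching nothing.

No check failed. The gripper read about 10.3 mm open on the 12 mm grip throughout, which I put down to a sensor offset because the hold never slipped. The other cap, the jug and the plug socket were not approached after the first look, but I took no final picture of them.

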